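# Check off the marks round a platter's rim

### The job

Check off the nine painted marks on the rim of the clay platter by running your fingertips round just above it: start over the white mark, go clockwise (seen from above) over every black mark in turn and finish the round over the white mark again, with the fingertips a centimetre or two above the rim as they pass each mark. The decoration is fresh, so do not touch the platter or turn the wheel, and leave the owl, the vase and the cup alone. Then lift your hand well clear.

Things in the scene. Friction and masses are not known exactly. Their poses are not given: they have to be found in the camera images.
- platter: Round terracotta platter, 226 mm across, lying on the head of a banding wheel (a potter's small turntable, grey foot 150 mm across, whose head is set at a different height each time: the rim's top is then 110 to 155 mm above the table). Origin on its axis at its underside, z up. The flat rim runs from 87 to 113 mm from the axis, its top 28 mm above the origin; the well inside is 19 mm deep. The wheel turns easily when touched, so the marks may lie any way round.
- mark0 (a point): White painted dot, 16 mm across, on top of the platter's rim, 100 mm from its axis: the first and last mark. At each mark the middle between the fingertips counts, best with the fingers shut. Point on the rim's top face.
- mark1 (a point): Black painted dot, 10 mm across, on top of the rim, 100 mm from the platter's axis, 40 degrees clockwise (seen from above) from the white dot. Point on the rim's top face.
- mark2 (a point): Black painted dot, 10 mm across, on top of the rim, 100 mm from the platter's axis, 80 degrees clockwise (seen from above) from the white dot. Point on the rim's top face.
- mark3 (a point): Black painted dot, 10 mm across, on top of the rim, 100 mm from the platter's axis, 120 degrees clockwise (seen from above) from the white dot. Point on the rim's top face.
- mark4 (a point): Black painted dot, 10 mm across, on top of the rim, 100 mm from the platter's axis, 160 degrees clockwise (seen from above) from the white dot. Point on the rim's top face.
- mark5 (a point): Black painted dot, 10 mm across, on top of the rim, 100 mm from the platter's axis, 200 degrees clockwise (seen from above) from the white dot. Point on the rim's top face.
- mark6 (a point): Black painted dot, 10 mm across, on top of the rim, 100 mm from the platter's axis, 240 degrees clockwise (seen from above) from the white dot. Point on the rim's top face.
- mark7 (a point): Black painted dot, 10 mm across, on top of the rim, 100 mm from the platter's axis, 280 degrees clockwise (seen from above) from the white dot. Point on the rim's top face.
- mark8 (a point): Black painted dot, 10 mm across, on top of the rim, 100 mm from the platter's axis, 320 degrees clockwise (seen from above) from the white dot. Point on the rim's top face.
- owl_mid (a point): Loose clay owl figurine, 80 mm across, 97 mm tall with its ears, standing near the wheel; point half-way up, on its axis. Leave alone.
- vase_mid (a point): Loose dark red clay vase, 61 mm across at the top, 126 mm tall; point half-way up, on its axis. Leave alone.
- cup_mid (a point): Loose clay cup, 64 mm across, 60 mm tall; point half-way up, on its axis. Leave alone.
- head (a joint): Height setting of the wheel's head: metres raised above its lowest (0 to 0.045), stiff. Not to be changed.
There are look-alikes about, which are no part of the job. Leave any turquoise look-alike of the part that bears owl_mid alone.

How it is judged:
By the outcome, as a careful person would: the job done as asked, in the order asked, and still so for the second after the job is handed in, with the robot touching nothing.
It also fails if it takes over 64 s, if anything falls off the work surface, if the arm or the gripper's body presses on something with over 40 N, if the wrist force passes 120 N, or if a joint passes its speed limit or range.

### The arm

A 6-joint arm with a two-finger parallel gripper is mounted at the origin on the work surface. World frame = base frame: x ahead of the robot, y to its left, z up, the work surface at z = 0. Lengths are in m, angles in degrees, forces in N, time in s.
With the tool pointing down it reaches from about 0.4 to 0.825 m from the base axis. Payload 7 kg.
Tool frame: the origin (TCP) lies midway between the tips of the shut fingers; the grasp point (between the pads) lies ctrl.tcp_to_grasp behind it (ctrl.tcp_to_grasp is the distance from the TCP to the grasp point, in m); y points along the fingers, z is the direction in which the jaws open and shut, and the axes are right-handed (so a half turn about y gives the same grasp; the last joint's range is limited). The gripper opens to 88 mm and grips with 3 to 60 N. Pads are 19 mm wide; open, the fingers measure 130 mm over their backs; the gripper's body (78 mm by 193 mm) begins 47 mm behind the grasp point.
Start: joints at [-51.847, 20.546, 0.682, 0, -70.136, -16.507], TCP at [0.249, -0.627, 0.227] pointing down, gripper open.
Joint ranges: [-176.03, 176.03], [-82.01, 121.73], [-58.28, 71.71], [-173.87, 95.51], [-174.79, -0.11], [-173.66, 173.66]. Speed limits (degrees/s): [136.94, 136.94, 172.46, 180, 180, 180].

### API

Orientations are given as [roll, pitch, yaw] about the fixed x, y, z axes, in that order (R = Rz(yaw) Ry(pitch) Rx(roll)).
In Python, from plant import ctrl, snapshot, silhouettes gives the robot as it stands.
- The arm moves only by the shell command python3 -m pendant 'ROWS'. ROWS is JSON, a list that holds one entry, the list of rows, each a list of 7 numbers: the shift along the tool's x, y, z in cm, then the turn, a rotation vector about the tool's x, y, z in degrees, then the opening, from 0 (shut) to 1 (fully open). In form: [[[x, y, z, rx, ry, rz, hand], ...]]. A call has 1 to 12 rows; each row shifts and turns the commanded pose from where the row before left it, along the tool's axes as they then stand; what a row does not reach is not made up. A row lasts 1/12 s, in which the tool goes at most 41.7 mm and 7.16 degrees, less where a joint would pass 70% of its speed; a pose out of reach is approached as far as the arm can. A call with a gripper value outside its range is refused whole. The fingers move at their own pace and stop on an object; the grip force is fixed at half the most. Time passes only in rows, so rows that do not move let the fingers close. It gives the time, the measured TCP pose, the force and the opening at its end, in the units of the state.
- ctrl.get_obs(): the state, without advancing time (a new reading comes with each control period).
- snapshot(name): name is "scene" or "top" or "wrist"; returns a dict with "image" (400x640x3 uint8, red, green, blue), "camera_matrix" (3x3 intrinsics, pixels), "dist_coeffs" ([k1, k2, p1, p2, k3] as OpenCV has them; the pictures are not rectified), "eye" and "orientation" of the camera in the world; the wrist camera has in their place "mount" (4x4, takes a point from camera to tool coordinates, whose origin is the TCP and whose axes are the tool frame's). Camera axes: x right, y down, z forward; pixel columns grow to the right and rows downward; lengths in m; the calibration is good to about 2 mm. A picture is of the moment at which its call begins: read the wrist's pose just before it. There is no depth.
- ctrl.close_job(): hands the job in, once; it reports no verdict.
Trained networks look in a picture, given as the dict that the camera call returned (one of the last four; its "shot" number tells which), for a name from the list of things; names that differ only in an ending like _2 or _b are one class to them, and where a whole thing is asked for, a point or a joint stands for the part that bears it (a point fixed in the world has none). Each returns a list of dicts, best first, with "confidence" (0 to 1); they miss things now and then, are a little off and sometimes report something else, mostly with a low value. They report only what shows in the picture. A call takes as long as a camera call. They do not tell look-alikes from the thing itself.
- silhouettes(picture, thing): "mask" (400x640 bool, what is visible of it) and "bbox" ([left, top, width, height] in pixels, round what is visible of it).
The state is a dict: "clock": time; "joint_pos": joint angles; "qvel": joint speeds; "tau": joint torques, N m; "tool_pos": TCP position; "orientation": TCP orientation; "force": force on the tool from outside, world axes, zero at the start; "moment": the same for the moment, N m; "opening": finger opening in m.
Only numpy, scipy, OpenCV 4.12 (cv2) and the standard library are available. Lean on these libraries where they do the work, as an engineer would, in place of code of your own. Each camera call takes 0.05 s, during which the arm holds its last target.

## Working session

There is one attempt and no reset: what is moved stays moved. The work goes in short steps, Python scripts to look and compute and a shell command to move; the robot and the scene stay as the last step left them, time stands still between calls to the robot, and variables do not carry over. Pictures are saved under pics/ and viewed, and the job is handed in when it is done.

```bash
mkdir -p pics; ls; python3 - <<'E'
from plant import ctrl, snapshot, silhouettes
import cv2, numpy as np, pickle
o=ctrl.get_obs(); print(o)
for n in ["scene","top","wrist"]:
    s=snapshot(n); cv2.imwrite(f"pics/{n}0.png",s["image"][:,:,::-1])
    pickle.dump(s,open(f"pics/{n}0.pkl","wb"))
    print(n,{k:v for k,v in s.items() if k!="image"})
    for t in ["platter","owl_mid","vase_mid","cup_mid","mark0"]:
        try: print(t,[(round(d["confidence"],2),d["bbox"]) for d in silhouettes(s,t)])
        except Exception as e: print(t,e)
E
```

```text
pics
{'clock': 0.0, 'joint_pos': array([-5.18473731e+01,  2.05923778e+01,  6.32120442e-01, -1.82854585e-02,
       -7.01378694e+01, -1.65062737e+01]), 'qvel': array([ 0.0143901 , -0.01748804,  0.04302127,  0.00402528,  0.09861349,
       -0.00676408]), 'tau': array([ 1.71690886e-04, -5.82726896e+01,  2.93071944e+01,  6.99730530e+00,
        7.13380767e-03, -1.41948622e-04]), 'tool_pos': array([ 0.24875345, -0.62694128,  0.22560529]), 'orientation': array([-8.99010330e+01,  1.14013364e-02,  2.16401357e+01]), 'force': array([ 0.13606577, -0.02320648, -0.47456151]), 'moment': array([ 0.0334261 , -0.05063722, -0.00416688]), 'opening': 0.08781260045385822}
scene {'camera_matrix': array([[494.43584491,   0.        , 323.29996276],
       [  0.        , 494.43584491, 186.01899779],
       [  0.        ,   0.        ,   1.        ]]), 'dist_coeffs': array([0.03930368, 0.        , 0.        , 0.        , 0.        ]), 'eye': array([1.15266887, 0.01548806, 0.83223391]), 'orientation': array([-143.79737665,   -0.17836591,   85.61003376]), 'shot': 1}
platter [(0.79, [252.2, 93.3, 121.1, 93.2])]

[... 1038 characters left out ...]
 104.7, 110.3])]
wrist {'camera_matrix': array([[292.98843984,   0.        , 317.3597386 ],
       [  0.        , 292.98843984, 196.54373112],
       [  0.        ,   0.        ,   1.        ]]), 'dist_coeffs': array([-0.04478284,  0.        ,  0.        ,  0.        ,  0.        ]), 'mount': array([[ 1.57755420e-04,  9.50549319e-01,  3.10573610e-01,
        -8.40574674e-02],
       [ 3.56011875e-04, -3.10573647e-01,  9.50549253e-01,
        -1.58466266e-01],
       [ 9.99999924e-01, -3.93864041e-05, -3.87401522e-04,
        -8.97588668e-04],
       [ 0.00000000e+00,  0.00000000e+00,  0.00000000e+00,
         1.00000000e+00]]), 'shot': 3}
platter []
owl_mid []
vase_mid []
cup_mid []
mark0 []
```

View pics/scene0.png

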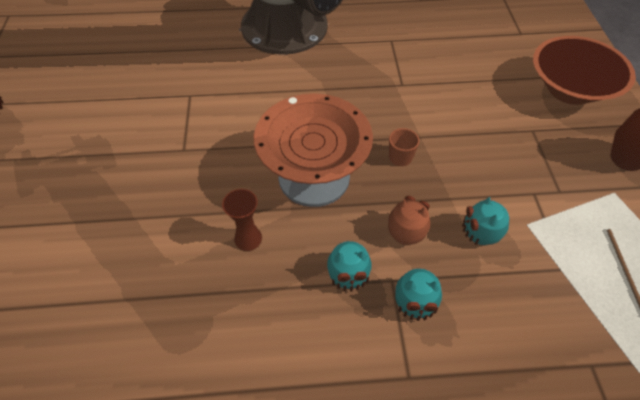

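View pics/top0.png

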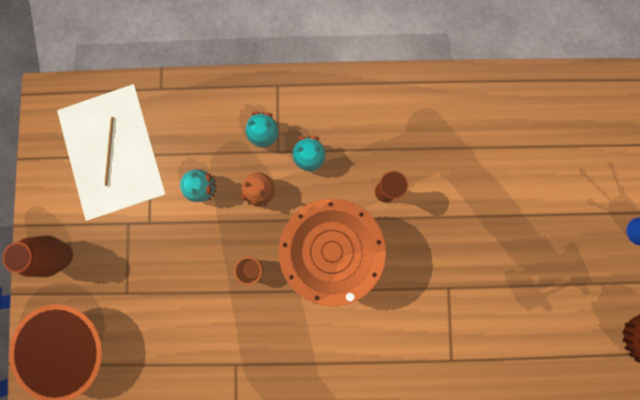

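```bash
python3 - <<'E'
import cv2
i=cv2.imread("pics/top0.png")[185:320,260:400]; j=cv2.imread("pics/scene0.png")[75:215,235:395]
cv2.imwrite("pics/c0.png",cv2.resize(i,None,fx=4,fy=4,interpolation=3)); cv2.imwrite("pics/c1.png",cv2.resize(j,None,fx=4,fy=4,interpolation=3))
E
```

```text
(no output)
```

View pics/c0.png

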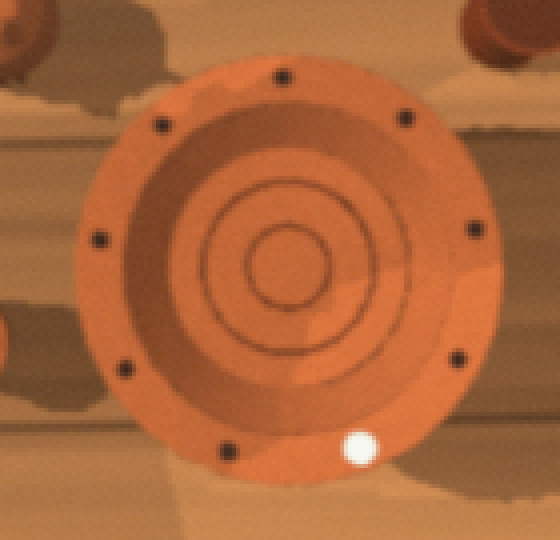

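View pics/c1.png

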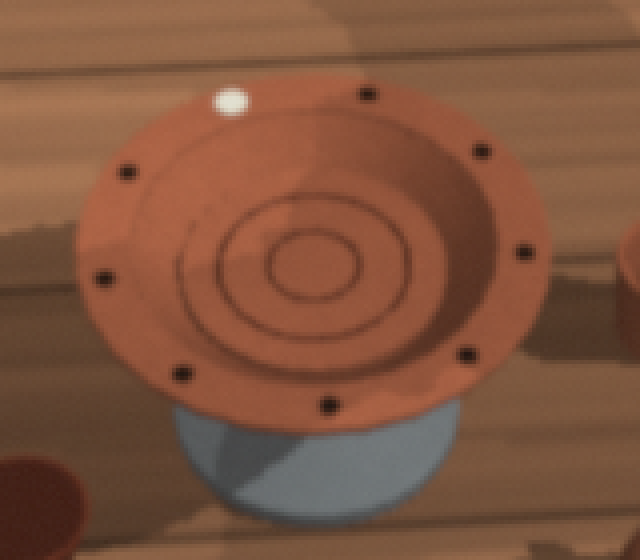

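The top picture shows the platter centred at about (332,251), with the white mark at (350,297) and eight black dots. The scene picture has it at (313,142), with the white mark at (293,100). The brown owl is at (258,189) top, the turquoise look-alikes at (262,129), (308,154) and (198,185), the vase at (391,187) and the cup at (248,270). There is also a bowl at (57,352), which is not the platter because it has no marks and no wheel. Next I'll fit the pose of the platter.

```bash
cat > h.py <<'E'
import numpy as np, cv2, pickle
from scipy.spatial.transform import Rotation as R
from scipy.optimize import least_squares
def proj(s,P):
    Rc=R.from_euler('xyz',s["orientation"],degrees=True).as_matrix()
    q=(np.atleast_2d(P)-s["eye"])@Rc
    return cv2.projectPoints(q.reshape(-1,1,3),np.zeros(3),np.zeros(3),s["camera_matrix"],s["dist_coeffs"])[0].reshape(-1,2)
def ray(s,uv):
    Rc=R.from_euler('xyz',s["orientation"],degrees=True).as_matrix()
    n=cv2.undistortPoints(np.array(uv,float).reshape(-1,1,2),s["camera_matrix"],s["dist_coeffs"]).reshape(-1,2)
    return np.c_[n,np.ones(len(n))]@Rc.T
def marks(p):
    a=p[3]-np.radians(40)*np.arange(9)
    return np.c_[p[0]+.1*np.cos(a),p[1]+.1*np.sin(a),np.full(9,p[2])]
E
python3 - <<'E'
from h import *
T=pickle.load(open("pics/top0.pkl","rb")); S=pickle.load(open("pics/scene0.pkl","rb"))
top0=np.array([(360,448),(228,452),(125,369),(100,240),(162,125),(283,77),(405,118),(475,229),(458,359)])/4.+[260,185]-.375
# scene clockwise from white in world: order
sc0=np.array([(231,102),(368,94),(482,151),(525,253),(467,355),(329,405),(183,373),(104,278),(128,172)])/4.+[235,75]-.375
def ref(s,pts):
    g=cv2.cvtColor(s["image"],cv2.COLOR_RGB2GRAY).astype(float);out=[]
    for k,(u,v) in enumerate(pts):
        r=4 if k==0 else 3
        x0,y0=int(round(u))-r,int(round(v))-r
        w=g[y0:y0+2*r+1,x0:x0+2*r+1]; w=np.abs(w-np.median(w)); w=np.clip(w-.35*w.max(),0,None)
        yy,xx=np.mgrid[:2*r+1,:2*r+1]; out.append((x0+(w*xx).sum()/w.sum(),y0+(w*yy).sum()/w.sum()))
    return np.array(out)
tu,su=ref(T,top0),ref(S,sc0)
def f(p,a=1,b=1): return np.r_[a*(proj(T,marks(p))-tu).ravel(),b*(proj(S,marks(p))-su).ravel()]
for a,b in((1,1),(1,0),(0,1)):
    r=least_squares(f,[.5,.05,.13,3.0],args=(a,b)); print(a,b,r.x,np.degrees(r.x[3]),np.sqrt(np.mean(r.fun**2)*2/(a+b)),np.abs(r.fun).max())
    if a and b: p=r.x
np.save("p.npy",p); print(marks(p).round(4)); 
# other objects, from top bbox centres at approx top heights
for n,uv,z in(("owl",(258,189),.05),("tq1",(262,129),.05),("tq2",(308,154),.05),("tq3",(198,185),.05),("vase",(394,184),.126),("cup",(248,270),.06)):
    d=ray(T,[uv])[0]; e=T["eye"]; print(n,(e+d*(z-e[2])/d[2]).round(3))
E
```

```text
1 1 [0.52043281 0.0459142  0.13447019 3.50124093] 200.60632809216827 0.42298129676520996 1.750069896693276
1 0 [0.52043575 0.04563175 0.14057754 3.50201995] 200.6509626999778 0.4884930916876331 1.37921152813243
0 1 [0.52175956 0.0461862  0.13574005 3.50026088] 200.55017541753892 0.1271563954845357 0.24749243694648726
[[ 0.4268  0.0107  0.1345]
 [ 0.4261  0.0791  0.1345]
 [ 0.4695  0.132   0.1345]
 [ 0.5368  0.1446  0.1345]
 [ 0.5964  0.111   0.1345]
 [ 0.6204  0.047   0.1345]
 [ 0.5977 -0.0176  0.1345]
 [ 0.5388 -0.0524  0.1345]
 [ 0.4714 -0.0412  0.1345]]
owl [0.668 0.213 0.05 ]
tq1 [0.811 0.203 0.05 ]
tq2 [0.748 0.095 0.05 ]
tq3 [0.681 0.355 0.05 ]
vase [ 0.662 -0.091  0.126]
cup [0.481 0.236 0.06 ]
```

Both cameras agree: the centre is at (0.520, 0.046) and the rim top at about 0.135, which is inside the 0.110–0.155 range. Everything nearby is lower than the rim or well outside its path. First I'll shut the fingers and turn the tool so its axes line up with the world.

```bash
python3 -m pendant '[[[0,0,0,0,5.4,0,0],[0,0,0,0,5.4,0,0],[0,0,0,0,5.4,0,0],[0,0,0,0,5.4,0,0],[0,0,0,0,0,0,0],[0,0,0,0,0,0,0]]]'
```

```text
clock: 1.4
tool_pos: [0.249, -0.6274, 0.2266]
orientation: [-90.0, -0.0, 0.2]
force: [-0.6, -0.5, 0.4]
opening: 0.0534
```

```bash
python3 -m pendant '[[[1.8,0,2.5,0,0,0,0],[1.8,0,2.5,0,0,0,0],[1.8,0,2.5,0,0,0,0],[1.8,0,2.5,0,0,0,0],[1.8,0,2.5,0,0,0,0],[1.8,0,2.5,0,0,0,0],[1.8,0,2.5,0,0,0,0],[1.8,0,2.5,0,0,0,0],[1.8,0,2.5,0,0,0,0],[1.8,0,2.5,0,0,0,0],[0,0,2.5,0,0,0,0],[0,0,2.5,0,0,0,0]]]' && python3 -m pendant '[[[0,0,3,0,0,0,0],[0,0,3,0,0,0,0],[0,0,3,0,0,0,0],[0,0,3,0,0,0,0],[0,0,3,0,0,0,0],[0,0,3,0,0,0,0],[0,0,3,0,0,0,0],[0,0,1.7,0,0,0,0],[0,0,0,0,0,0,0],[0,0,0,0,0,0,0],[0,0,0,0,0,0,0]]]'
python3 - <<'E'
from plant import ctrl, snapshot
import cv2,pickle
o=ctrl.get_obs(); s=snapshot("wrist"); s["obs"]=o; print(o["tool_pos"],o["orientation"],o["joint_pos"])
pickle.dump(s,open("pics/w1.pkl","wb")); cv2.imwrite("pics/w1.png",s["image"][:,:,::-1])
s=snapshot("scene"); pickle.dump(s,open("pics/s1.pkl","wb")); cv2.imwrite("pics/s1.png",s["image"][:,:,::-1])
E
```

```text
clock: 2.4
tool_pos: [0.4295, -0.3259, 0.2263]
orientation: [-90.0, 0.0, 0.3]
force: [0.1, 0.4, -0.2]
opening: 0.0006
clock: 3.32
tool_pos: [0.4286, -0.1004, 0.2267]
orientation: [-90.0, -0.0, 0.2]
force: [-0.4, 0.1, -0.2]
opening: 0.0001
[ 0.42860261 -0.10038843  0.22673584] [-9.00015601e+01 -1.96540925e-02  1.77128574e-01] [ 1.26535745e+01 -2.33005591e+00 -2.72236380e+01  6.36121798e-03
 -6.50875651e+01 -1.02479125e+02]
```

View pics/w1.png

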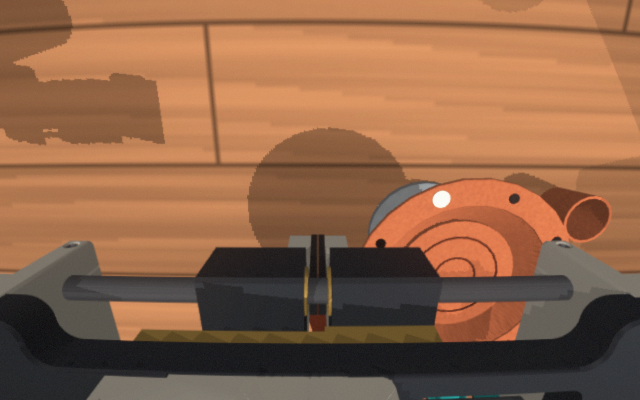

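View pics/s1.png

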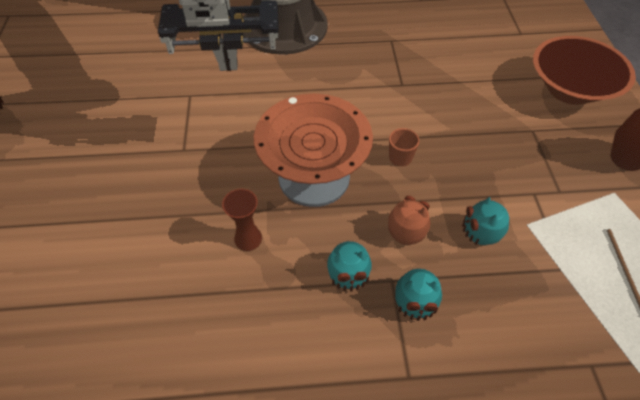

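The wrist picture shows the white mark at (441,199) and black marks at (514,198) and (381,243). In the scene picture the platter hasn't moved and the hand is clear of it. I'll check the wrist view against the fit.

```bash
python3 - <<'E'
from h import *
p=np.load("p.npy"); s=pickle.load(open("pics/w1.pkl","rb")); o=s["obs"]
Rt=R.from_euler('xyz',o["orientation"],degrees=True).as_matrix()
M=s["mount"]
s2=dict(s); s2["eye"]=o["tool_pos"]+Rt@M[:3,3]; s2["orientation"]=R.from_matrix(Rt@M[:3,:3]).as_euler('xyz',degrees=True)
g=cv2.cvtColor(s["image"],cv2.COLOR_RGB2GRAY).astype(float)
idx=[0,1,8]; uv=[]
for k,(u,v) in zip(idx,[(441,199),(514,198),(381,243)]):
    r=10 if k==0 else 6
    w=g[v-r:v+r+1,u-r:u+r+1]; w=np.abs(w-np.median(w)); w=np.clip(w-.4*w.max(),0,None); yy,xx=np.mgrid[:2*r+1,:2*r+1]
    uv.append((u-r+(w*xx).sum()/w.sum(),v-r+(w*yy).sum()/w.sum()))
uv=np.array(uv); print(uv.round(1)); print(proj(s2,marks(p))[idx].round(1))
for z in (.13,.1345,.139):
    q=p.copy(); q[2]=z; print(z,proj(s2,marks(q))[idx].round(1).tolist())
r=least_squares(lambda h:(proj(s2,marks([h[0],h[1],h[2],p[3]]))[idx]-uv).ravel(),p[:3]); print(r.x,np.abs(r.fun).max())
E
```

```text
[[440.8 199.2]
 [513.9 198. ]
 [382.1 239.7]]
[[440.5 196.9]
 [513.4 196.4]
 [380.2 241.3]]
0.13 [[438.6, 195.4], [510.4, 194.9], [379.3, 239.1]]
0.1345 [[440.5, 196.9], [513.4, 196.4], [380.2, 241.3]]
0.139 [[442.5, 198.5], [516.5, 197.9], [381.2, 243.5]]
[0.52307741 0.04913694 0.12965697] 1.787506708869273
```

The wrist view agrees with the fit to within about 2 mm, so I'll use centre (0.522, 0.046), rim 0.135 and tips at 0.150. Next I'll work out the steps.

```bash
python3 - <<'E'
import numpy as np
a=np.radians(200.6-10*np.arange(37)); P=np.c_[52.2+10*np.cos(a),4.6+10*np.sin(a)]
Q=np.round(P-P[0],1); D=np.diff(Q,axis=0)
print("start",P[0].round(2))
for k in range(9): print(k+1,P[4*k+4].round(2),D[4*k:4*k+4].round(1).tolist())
E
python3 -m pendant '[[[0,0,3,0,0,0,0],[0,0,3,0,0,0,0],[0,0,3,0,0,0,0],[0,0,2.1,0,0,0,0],[0,0,0,0,0,0,0],[0,2,0,0,0,0,0],[0,2,0,0,0,0,0],[0,1.5,0,0,0,0,0],[0,0,0,0,0,0,0],[0,0,0,0,0,0,0],[0,0,0,0,0,0,0]]]'
```

```text
start [42.84  1.08]
1 [42.77  7.92] [[-0.5, 1.7], [-0.1, 1.7], [0.1, 1.8], [0.4, 1.6]]
2 [47.11 13.21] [[0.7, 1.6], [1.0, 1.5], [1.3, 1.2], [1.4, 1.0]]
3 [53.83 14.47] [[1.5, 0.8], [1.7, 0.4], [1.8, 0.2], [1.7, -0.1]]
4 [59.79 11.11] [[1.7, -0.4], [1.6, -0.8], [1.4, -1.0], [1.3, -1.2]]
5 [62.2  4.7] [[1.0, -1.4], [0.7, -1.6], [0.5, -1.6], [0.2, -1.8]]
6 [59.93 -1.75] [[-0.2, -1.7], [-0.4, -1.7], [-0.7, -1.6], [-1.0, -1.4]]
7 [54.04 -5.23] [[-1.2, -1.3], [-1.4, -1.0], [-1.6, -0.7], [-1.7, -0.5]]
8 [47.29 -4.11] [[-1.7, -0.2], [-1.8, 0.2], [-1.7, 0.4], [-1.5, 0.7]]
9 [42.84  1.08] [[-1.5, 1.0], [-1.2, 1.2], [-1.0, 1.4], [-0.8, 1.6]]
clock: 4.33
tool_pos: [0.4291, 0.0103, 0.1724]
orientation: [-90.0, -0.0, 0.0]
force: [0.5, -0.5, 0.3]
opening: 0.0003
```

Now 37 mm above the rim. I'll check the alignment from both cameras before the last bit down.

```bash
cat > look.py <<'E'
import sys
from plant import ctrl, snapshot
from h import *
n=sys.argv[1]; o=ctrl.get_obs(); im=[]
for c,b in(("scene",(60,215,225,395)),("top",(175,330,250,420))):
    s=snapshot(c); p=proj(s,[o["tool_pos"]])[0]; i=np.ascontiguousarray(s["image"][:,:,::-1])
    print(c,p.round(1)); j=i[b[0]:b[1],b[2]:b[3]]; j=cv2.resize(j,None,fx=3,fy=3,interpolation=3)
    q=((p-[b[2],b[0]]+.5)*3).astype(int); cv2.circle(j,tuple(int(v) for v in q),3,(0,255,0),1); cv2.copyMakeBorder
    im.append(cv2.resize(j,(510,465))[:, :400] if 0 else j)
cv2.imwrite(f"pics/{n}a.png",im[0]);cv2.imwrite(f"pics/{n}b.png",im[1])
print(o["clock"],o["tool_pos"],o["force"])
E
python3 look.py d1
```

```text
scene [290.9  86.7]
top [351.1 298. ]
4.3333 [0.4291288  0.01028509 0.17239565] [ 0.50287304 -0.46735794  0.25709669]
```

View pics/d1a.png

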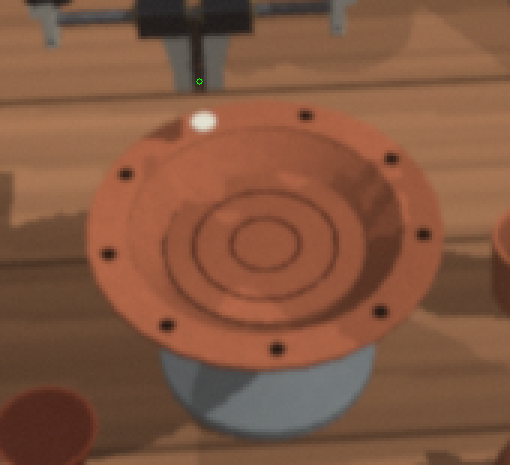

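View pics/d1b.png

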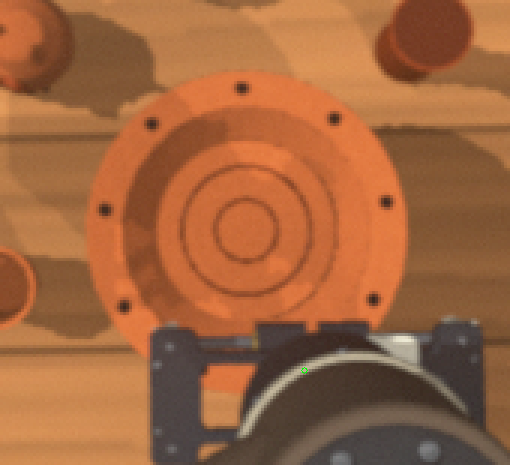

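The hand is over the white mark (scene pixel (293,100), fingertips just above it) and nothing is touching. I'll go down to about 15 mm above the rim.

```bash
python3 -m pendant '[[[0,1.2,0,0,0,0,0],[0,1,0,0,0,0,0],[0,0,0,0,0,0,0],[0,0,0,0,0,0,0],[0,0,0,0,0,0,0]]]'; python3 look.py d2
```

```text
clock: 4.85
tool_pos: [0.429, 0.0109, 0.1505]
orientation: [-90.0, -0.1, 0.1]
force: [-0.3, -0.4, -0.6]
opening: 0.0005
scene [291.8  95. ]
top [350.1 296.6]
4.85 [0.42902904 0.01088401 0.15049463] [-0.32298374 -0.43950496 -0.56400156]
```

View pics/d2a.png

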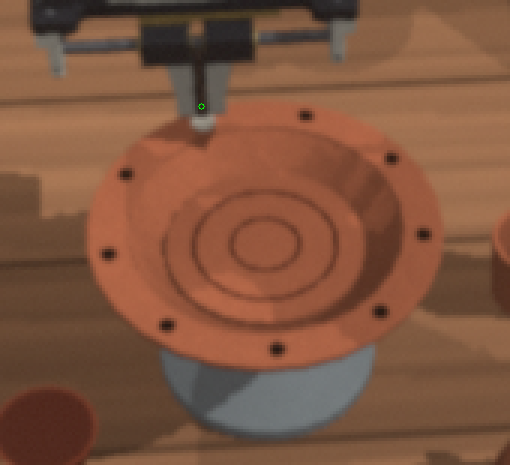

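The tips sit over the white mark with a visible gap. I'll start round to marks 1 and 2.

```bash
python3 -m pendant '[[[-0.5,0,1.7,0,0,0,0],[-0.1,0,1.7,0,0,0,0],[0.1,0,1.8,0,0,0,0],[0.4,0,1.6,0,0,0,0],[0,0,0,0,0,0,0],[0,0,0,0,0,0,0],[0,0,0,0,0,0,0]]]'; python3 look.py d3;  python3 -m pendant '[[[0.7,0,1.6,0,0,0,0],[1.0,0,1.5,0,0,0,0],[1.3,0,1.2,0,0,0,0],[1.4,0,1.0,0,0,0,0],[0,0,0,0,0,0,0],[0,0,0,0,0,0,0],[0,0,0,0,0,0,0]]]'; python3 look.py d4
```

```text
clock: 5.53
tool_pos: [0.4273, 0.0786, 0.1497]
orientation: [-90.0, -0.0, 0.1]
force: [-0.1, -0.2, 0.2]
opening: 0.0007
scene [326.   92.9]
top [316.9 298.1]
5.5333 [0.42730064 0.07864118 0.14974304] [-0.07381277 -0.24714471  0.18721901]
clock: 6.22
tool_pos: [0.471, 0.1314, 0.1492]
orientation: [-90.0, 0.0, 0.0]
force: [0.1, -0.9, 0.2]
opening: 0.0005
scene [355.  107.4]
top [290.7 276.9]
6.2167 [0.47098509 0.1313889  0.14923645] [ 0.09817713 -0.87204099  0.24871838]
```

View pics/d4a.png

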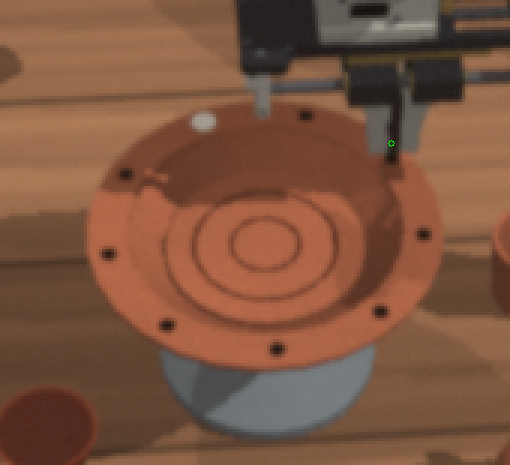

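The platter hasn't moved and the tips are over mark 2 (scene crop (391,159)). On to marks 3, 4 and 5.

```bash
python3 -m pendant '[[[1.5,0,0.8,0,0,0,0],[1.7,0,0.4,0,0,0,0],[1.8,0,0.2,0,0,0,0],[1.7,0,-0.1,0,0,0,0],[0,0,0,0,0,0,0],[0,0,0,0,0,0,0],[0,0,0,0,0,0,0]]]'; python3 -m pendant '[[[1.7,0,-0.4,0,0,0,0],[1.6,0,-0.8,0,0,0,0],[1.4,0,-1.0,0,0,0,0],[1.3,0,-1.2,0,0,0,0],[0,0,0,0,0,0,0],[0,0,0,0,0,0,0],[0,0,0,0,0,0,0]]]'; python3 look.py d5; python3 -m pendant '[[[1.0,0,-1.4,0,0,0,0],[0.7,0,-1.6,0,0,0,0],[0.5,0,-1.6,0,0,0,0],[0.2,0,-1.8,0,0,0,0],[0,0,0,0,0,0,0],[0,0,0,0,0,0,0],[0,0,0,0,0,0,0]]]'; python3 look.py d6
```

```text
clock: 6.9
tool_pos: [0.5376, 0.1444, 0.1495]
orientation: [-90.0, 0.0, 0.0]
force: [-1.5, -0.5, -0.5]
opening: 0.0006
clock: 7.48
tool_pos: [0.5975, 0.1109, 0.1497]
orientation: [-90.0, 0.0, 0.0]
force: [-0.7, 0.8, -0.3]
opening: 0.0005
scene [351.6 158.4]
top [299.7 215.2]
7.4833 [0.59748999 0.11086124 0.14969006] [-0.69811686  0.83062783 -0.3273582 ]
clock: 8.17
tool_pos: [0.6221, 0.0474, 0.1498]
orientation: [-90.0, -0.0, 0.1]
force: [0.0, -0.6, 0.3]
opening: 0.0003
scene [317.1 171.3]
top [329.9 202.7]
8.1667 [0.62213462 0.0474494  0.14976438] [ 0.01164971 -0.57567064  0.30565391]
```

View pics/d6a.png

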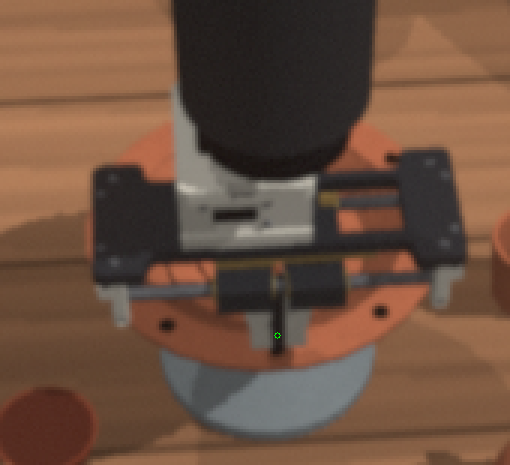

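View pics/d6b.png

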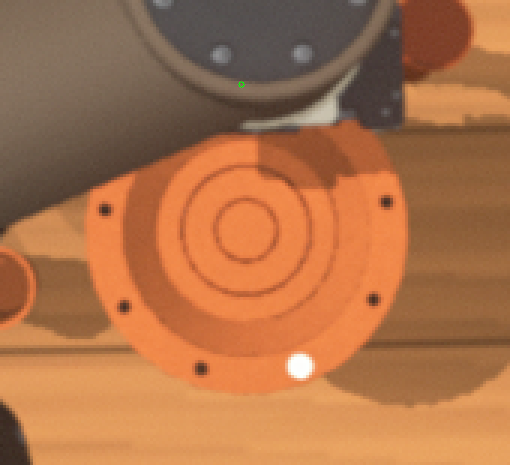

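The tips are over mark 5 (top crop (242,88)), the platter is unmoved and the forces are only noise. On to marks 6, 7 and 8, then the white mark.

```bash
python3 -m pendant '[[[-0.2,0,-1.7,0,0,0,0],[-0.4,0,-1.7,0,0,0,0],[-0.7,0,-1.6,0,0,0,0],[-1.0,0,-1.4,0,0,0,0],[0,0,0,0,0,0,0],[0,0,0,0,0,0,0],[0,0,0,0,0,0,0]]]'; python3 look.py d7; python3 -m pendant '[[[-1.2,0,-1.3,0,0,0,0],[-1.4,0,-1.0,0,0,0,0],[-1.6,0,-0.7,0,0,0,0],[-1.7,0,-0.5,0,0,0,0],[0,0,0,0,0,0,0],[0,0,0,0,0,0,0],[0,0,0,0,0,0,0]]]'; python3 -m pendant '[[[-1.7,0,-0.2,0,0,0,0],[-1.8,0,0.2,0,0,0,0],[-1.7,0,0.4,0,0,0,0],[-1.5,0,0.7,0,0,0,0],[0,0,0,0,0,0,0],[0,0,0,0,0,0,0],[0,0,0,0,0,0,0]]]'; python3 look.py d8
```

```text
clock: 8.85
tool_pos: [0.5993, -0.0176, 0.1499]
orientation: [-90.0, -0.0, 0.0]
force: [-0.2, 0.8, 0.3]
opening: 0.0005
scene [279.5 163.2]
top [361.5 213. ]
8.85 [ 0.59928111 -0.01755945  0.14993663] [-0.16952139  0.75195556  0.34973877]
clock: 9.53
tool_pos: [0.5412, -0.0518, 0.1499]
orientation: [-90.0, -0.1, 0.1]
force: [-0.3, 0.1, -0.4]
opening: 0.0002
clock: 10.12
tool_pos: [0.4746, -0.0408, 0.1498]
orientation: [-90.0, -0.0, 0.1]
force: [0.1, 0.5, -0.0]
opening: 0.0003
scene [265.7 113.3]
top [374.7 273.4]
10.1167 [ 0.47460723 -0.0408159   0.14980669] [ 0.12071306  0.53829514 -0.02376292]
```

View pics/d8a.png

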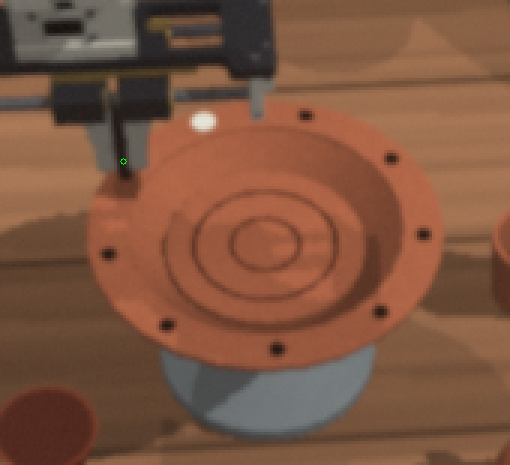

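```bash
python3 -m pendant '[[[-1.5,0,1.0,0,0,0,0],[-1.2,0,1.2,0,0,0,0],[-1.0,0,1.4,0,0,0,0],[-0.8,0,1.6,0,0,0,0],[0,0,0,0,0,0,0],[0,0,0,0,0,0,0],[0,0,0,0,0,0,0]]]'; python3 look.py d9
```

```text
clock: 10.8
tool_pos: [0.429, 0.0108, 0.1496]
orientation: [-90.0, -0.0, 0.1]
force: [0.2, -0.5, 0.4]
opening: 0.0005
scene [291.7  95.4]
top [350.1 296.5]
10.8 [0.42904402 0.01075831 0.14957253] [ 0.20103192 -0.46012709  0.40761606]
```

View pics/d9a.png

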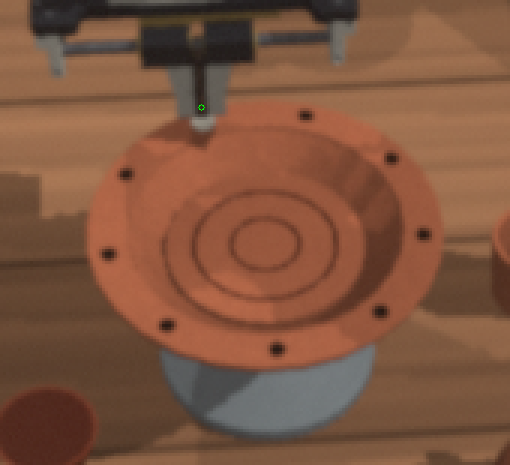

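The round is closed over the white mark, so I'll lift clear.

```bash
python3 -m pendant '[[[0,-2,0,0,0,0,0],[0,-2.5,0,0,0,0,0],[0,-2.5,0,0,0,0,0],[0,-2.5,0,0,0,0,0],[0,-2.5,0,0,0,0,0],[0,-2,0,0,0,0,0],[0,-2,0,0,0,0,0],[0,0,0,0,0,0,0],[0,0,0,0,0,0,0],[0,0,0,0,0,0,0]]]'; python3 - <<'E'
from plant import ctrl, snapshot
from h import *
s=snapshot("scene"); cv2.imwrite("pics/end.png",s["image"][:,:,::-1])
S=pickle.load(open("pics/scene0.pkl","rb"))
d=cv2.absdiff(cv2.blur(s["image"],(3,3)),cv2.blur(S["image"],(3,3)))
print("platter ROI diff front half",d[125:190,250:375].max(), "owl/vase/cup", d[190:250,385:435].max(), d[185:252,220:265].max(), d[125:168,385:422].max())
print(ctrl.get_obs()["tool_pos"])
E
```

```text
clock: 11.73
tool_pos: [0.4283, 0.0104, 0.3089]
orientation: [-90.0, 0.1, -0.0]
force: [0.2, -0.1, -0.6]
opening: 0.0003
platter ROI diff front half 24 owl/vase/cup 21 20 21
[0.42814465 0.0103711  0.30860559]
```

View pics/end.png

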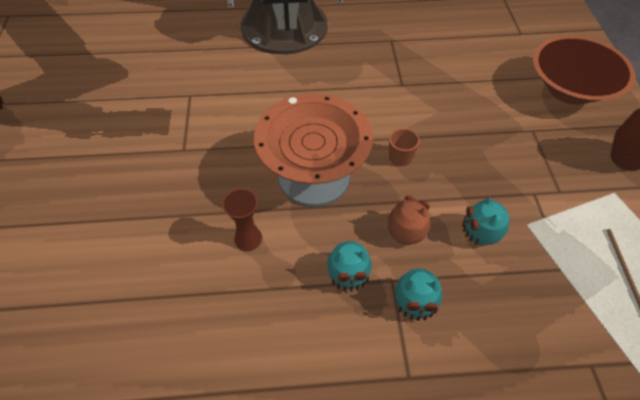

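The last picture shows everything where it was: white mark at (293,100), vase (241,220), owl (409,220), cup (403,147). The hand is 17 cm above the rim, so I'm handing in.

```bash
python3 -c "
from plant import ctrl
print(ctrl.close_job())"
```

```text
the job is handed in; nothing more can be done
None
```

I ran the shut fingertips round the rim clockwise, from the white mark over black marks 1 to 8 and back to the white mark. I then lifted the hand to 0.309 m, about 17 cm above the rim, and handed the job in at about 12 s.

- **Position:** wherever I stopped over a mark, the tool read within about 2 mm of where I had worked the mark out to be, at 0.149–0.151 m. With the rim at 0.135 m, that is about 15 mm of clearance.
- **Contact:** the force stayed within about 1.5 N at every reading I took, with no sign of contact. In the last scene picture the platter's marks, the owl, the vase and the cup are where they started. The remaining pixel differences there look like shadow and noise.
- **Disagreements:** the rim height came out at 0.136 m from the scene camera and 0.141 m from the top camera. The top camera's value is weakly determined, and I used 0.135 m. The wrist camera's free fit gave 0.130 m, but one of its three marks was partly hidden. The spacing of its two clear marks supported about 0.135 m.

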